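# Clamp a closed plaster casting mould with a break-over torque lever

### The job

The closed plaster mould is only half-way into the green mould clamp: slide it gently along its rails until it sits fully home against the back stop. Then tighten the clamp by turning its lever clockwise (seen from above) until the lever breaks over at its knuckle, stop at once so that the plaster is not over-tightened, and let go, leaving the mould home and clamped and the things around it where they are.

Things in the scene. Friction and masses are not known exactly. Their poses are not given: they have to be found in the camera images.
- clamp: Green C-frame mould clamp, fixed. Origin on the vertical screw axis at table level; x runs from its open front to the stop and column at the back, z up. Bed plate x -135 to 155 mm, 130 wide, top at z 14. Rails 102 mm apart inside, 11 mm high, x -108 to 80. Arm 46 mm wide from the column (x 96 to 136) to the boss (51 mm across, round the axis), z 99 to 141; the lever's hub is above it.
- back_stop (a point): Centre of the rubber face of the clamp's back stop, on the middle line between the rails, 80 mm behind the screw axis and 31 mm above the table; the face is 70 mm wide and 30 mm high.
- mould: Loose closed casting mould, white plaster block 160 (its x, along the rails) x 96 x 56 mm, 0.45 to 0.9 kg, with a seam and a dark pouring mouth in its front end. Lies on the bed, 3 mm play to each rail. Origin at the centre of its underside. Home, its back end touches the stop and its origin is on the screw axis; it starts 38 to 62 mm short. Chips if pushed with over 45 N.
- pad: Round pressure pad of the screw, 48 mm across, rubber underside, below the boss; origin at the centre of its underside. It sinks 3.2 mm per radian of clockwise turning. It starts 1.2 to 2.4 mm above the mould's top (z 70 mm) and meets it after 0.4 to 0.75 rad, too small a gap to trust to measured poses.
- screw_axis (a point): Point on the screw axis, 175 mm above the table. Turning takes 5 to 6.5 N at the grip, rising once the pad meets the mould to 10.5 N about 0.3 rad later; then the lever's knuckle (50 mm from the axis) gives way clockwise by up to 0.35 rad, force falling to 5 N, the screw still. Then it is solid again; 0.13 rad more crushes the plaster. Let go, the lever springs straight, the screw holds.
- grip_mid (a point): Middle of the upright black grip on the lever's end, 175 mm above the table: a freely revolving round knob, 26 mm across, z 160 to 200 mm. Lever bar below it at z 148 to 158 mm. It circles the screw axis at 110 mm (1.7 mm less when broken over). The lever starts pointing to the clamp's right (-y) within 0.35 rad; clockwise swings it from there towards the clamp's front.
- slip_beaker: Pale plastic beaker, 71 mm diameter, 93 mm high, to the left behind the clamp; origin at the centre of its underside. Leave it alone.
- plug_a: White plaster plug, 44 mm diameter, 34 mm high, on the table to the right of the clamp; origin at the centre of its underside. Leave it alone.
- plug_b: White plaster plug, 34 mm diameter, 30 mm high, near the other plug; origin at the centre of its underside. Leave it alone.
- jar: Small jar of orange ceramic colour with a black lid, 48 mm diameter, 58 mm high, to the right behind the clamp; origin at the centre of its underside. Leave it alone.

How it is judged:
By the outcome, as a careful person would: the job done as asked, in the order asked, and still so for the second after the job is handed in, with the robot touching nothing.
It also fails if it takes over 69 s, if anything falls off the work surface, if the arm or the gripper's body presses on something with over 40 N, if the wrist force passes 120 N, or if a joint passes its speed limit or range.

### The arm

A 6-joint arm with a two-finger parallel gripper is mounted at the origin on a cart in front of the work surface, level with it; the furniture and walls round the work are solid. World frame = base frame: x ahead of the robot, y to its left, z up, the work surface at z = 0. Lengths are in m, angles in rad, forces in N, time in s.
With the tool pointing down it reaches from about 0.25 to 0.775 m from the base axis. Payload 4 kg.
Tool frame: the origin (TCP) lies at the very end of the fingers, on their centre line; the grasp point (between the pads) lies 19 mm behind it; z points along the fingers, y is the line along which they close (so a half turn about z gives the same grasp; the last joint's range is limited). The gripper opens to 94 mm and grips with 3 to 60 N. Pads are 16 mm wide; open, the fingers measure 119 mm over their backs; the gripper's body (75 mm by 177 mm) begins 78 mm behind the grasp point.
Start: joints at [-1.234, 0.087, 1.371, -0, 1.684, -0.103], TCP at [0.234, -0.498, 0.179] pointing down, gripper open.
Joint ranges: [-3.1, 3.1], [-0.76, 2.03], [0.27, 2.55], [-1.08, 4.22], [0.17, 2.65], [-2.57, 2.57]. Speed limits (rad/s): [2.79, 2.79, 3.14, 3.14, 3.14, 3.14].

### API

Orientations are given as [roll, pitch, yaw] about the fixed x, y, z axes, in that order (R = Rz(yaw) Ry(pitch) Rx(roll)).
In Python, from bench import robot, vision gives the robot as it stands.
- The arm moves only by the shell command python3 -m crank 'ROWS'. ROWS is JSON, a list of rows, each a list of 3 entries, a list of its own where there are three numbers: the closure, from 0 (fully open) to 1 (shut), then the shift along the tool's x, y, z in m, then the turn, a rotation vector about the tool's x, y, z in degrees. A call has 1 to 8 rows; each row shifts and turns the commanded pose from where the row before left it, along the tool's axes as they then stand; what a row does not reach is not made up. A row lasts 1/10 s, in which the tool goes at most 50 mm and 8.59 degrees, less where a joint would pass 70% of its speed; a pose out of reach is approached as far as the arm can. A call with a gripper value outside its range is refused whole. The fingers move at their own pace and stop on an object; the grip force is fixed at half the most. Time passes only in rows, so rows that do not move let the fingers close. It gives the time, the measured TCP pose, the force, the opening and the grip force at its end, in the units of the state.
- robot.get_obs(): the state, without advancing time (a new reading comes with each control period).
- vision.snapshot(name): name is "scene" or "top" or "wrist"; returns a dict with "color" (480x640x3 uint8, red, green, blue), "z_map" (480x640 float32, m along the optical axis (not along the pixel's ray), 0 where there is no reading), "fx", "fy", "cx", "cy" (pixels), "dist" ([k1, k2, p1, p2, k3] as OpenCV has them; the pictures are not rectified), "R" (3x3) and "t" (3): a world point X has camera coordinates R X + t. Camera axes: x right, y down, z forward; pixel columns grow to the right and rows downward; lengths in m; the calibration is good to about 2 mm. A picture is of the moment at which its call begins.
- robot.close_job(): hands the job in; it is judged then, once.
The state is a dict: "time": time; "joint_positions": joint angles; "qvel": joint speeds; "joint_torque": joint torques, N m; "tool_pos": TCP position; "ee_rot": TCP orientation; "wrist_force": force on the tool from outside, world axes, zero at the start; "wrist_torque": the same for the moment, N m; "width": finger opening in m; "finger_force": force on a finger pad.
Only numpy, scipy, OpenCV 4.12 (cv2) and the standard library are available. Lean on these libraries where they do the work, as an engineer would, in place of code of your own. Each camera call takes 0.05 s, during which the arm holds its last target. There are 200 camera calls.

## Working session

There is one attempt and no reset: what is moved stays moved. The work goes in short steps, Python scripts to look and compute and a shell command to move; the robot and the scene stay as the last step left them, time stands still between calls to the robot, and variables do not carry over. Pictures are saved under pics/ and viewed, at most 10 in all, crops included, and the job is handed in when it is done.

```bash
mkdir -p pics; ls
python3 - <<'E'
from bench import robot, vision
import cv2,pickle
for n in ["top","scene"]:
    s=vision.snapshot(n); pickle.dump(s,open(n+'.pkl','wb'))
    cv2.imwrite(f'pics/{n}0.png',s['color'][:,:,::-1]); print(n,s['fx'],s['dist'],s['R'],s['t'])
o=robot.get_obs(); print(o)
E
```

```text
pics
top 532.4465585569664 [-0.12317389  0.          0.          0.          0.        ] [[ 0.00614944 -0.99984307  0.01661408]
 [-0.99822838 -0.00712108 -0.059071  ]
 [ 0.05918004 -0.01622139 -0.99811552]] [-0.28681414  0.56135836  1.12504744]
scene 573.18378854253 [-0.1061427  0.         0.         0.         0.       ] [[ 0.83671181 -0.54740786  0.01606165]
 [-0.22236948 -0.36640099 -0.9034944 ]
 [ 0.50046495  0.75239281 -0.42829883]] [-0.60976574  0.14110864  0.9279359 ]
{'time': 0.1, 'joint_positions': array([-1.23408680e+00,  8.78826375e-02,  1.37208944e+00, -1.34950291e-05,
        1.68359876e+00, -1.03122253e-01]), 'qvel': array([ 0.00111828, -0.00170424, -0.00320355, -0.00084445, -0.00047354,
       -0.00096274]), 'joint_torque': array([ 2.28903489e-03, -3.41253376e+01, -3.03301013e+01,  7.20295636e-02,
        3.04547965e-02, -9.79218157e-05]), 'tool_pos': array([ 0.23398231, -0.49714558,  0.17772737]), 'ee_rot': array([-3.13962359e+00, -1.90292850e-04,  4.39830085e-01]), 'wrist_force': array([ 0.15016062, -0.1540794 ,  0.50298905]), 'wrist_torque': array([-0.05486664,  0.01832776, -0.0184305 ]), 'finger_force': 0.0, 'width': 0.0942456093352488}
```

View pics/top0.png

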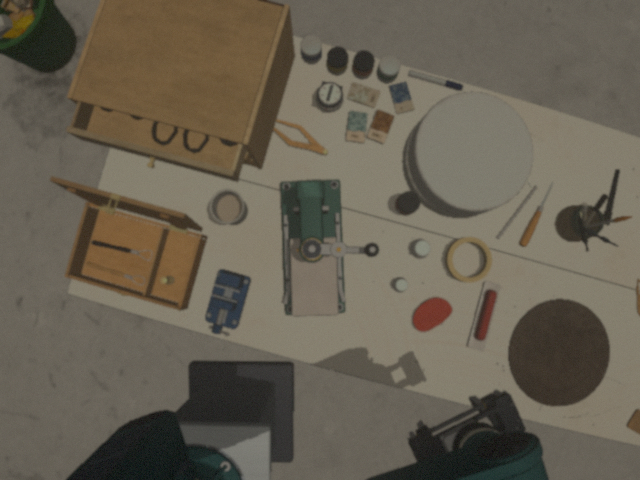

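View pics/scene0.png

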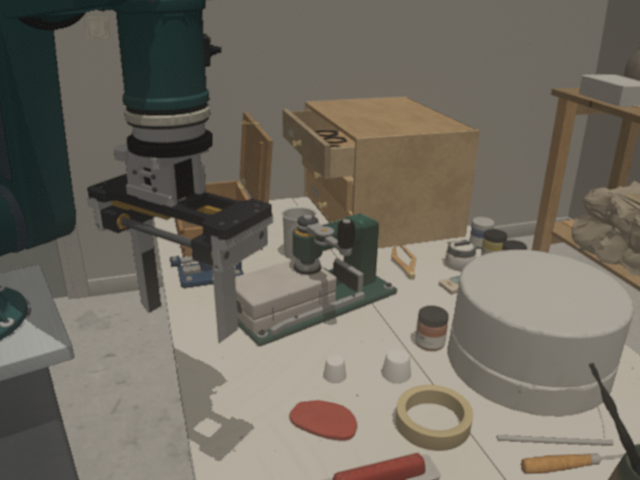

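The top view shows the clamp (bed corners about (281,181), (341,180), (345,313), (284,313)), with its back pointing away from the robot. The hub is at about (312,249), the lever grip at (372,249) and the mould's front edge at about row 316. The plugs are at (420,247) and (399,284).

```bash
cat > h.py <<'E'
import numpy as np,cv2
def K(s): return np.array([[s['fx'],0,s['cx']],[0,s['fy'],s['cy']],[0,0,1]])
def und(s,uv): return cv2.undistortPoints(np.float64(uv).reshape(-1,1,2),K(s),np.float64(s['dist'])).reshape(-1,2)
def plane(s,uv,z):
    d=np.c_[und(s,uv),np.ones(len(np.reshape(uv,(-1,2))))]@s['R']; c=-s['R'].T@s['t']
    return c+d*((z-c[2])/d[:,2])[:,None]
def cloud(s):
    v,u=np.mgrid[0:480,0:640]; n=und(s,np.stack([u,v],-1))
    z=s['z_map'].reshape(-1,1); P=(np.c_[n,np.ones(len(n))]*z-s['t'])@s['R']; P[z[:,0]==0]=np.nan
    return P.reshape(480,640,3)
E
python3 - <<'E'
import pickle; from h import *
s=pickle.load(open('top.pkl','rb')); P=cloud(s)
print('table z',np.nanmedian(P[330:345,330:400,2]), np.nanmedian(P[200:230,360:385,2]))
hsv=cv2.cvtColor(s['color'],cv2.COLOR_RGB2HSV)
roi=np.zeros((480,640),bool); roi[165:330,265:390]=1
Z=P[...,2]
g=roi&(hsv[...,1]>60)&(hsv[...,0]>55)&(hsv[...,0]<95)
gb=g&(Z<.03); r=[]
v,u=np.nonzero(gb); 
Q=plane(s,np.c_[u,v],.014)
b=cv2.minAreaRect(Q[:,:2].astype(np.float32)); print('bed',b,cv2.boxPoints(b))
# mould top
m=roi&(abs(Z-.070)<.012)
n,l,st,c=cv2.connectedComponentsWithStats(m.astype(np.uint8)); k=1+st[1:,4].argmax(); print(st[k])
v,u=np.nonzero(l==k);Q=plane(s,np.c_[u,v],.07);b=cv2.minAreaRect(Q[:,:2].astype(np.float32));print('mould',np.nanmedian(P[l==k][:,2]),b,cv2.boxPoints(b))
for nm,lo,hi in [('hi',.175,.23),('bar',.143,.17)]:
    m=(roi&(Z>lo)&(Z<hi)).astype(np.uint8); n,l,st,c=cv2.connectedComponentsWithStats(m)
    for k in range(1,n):
        if st[k,4]>8: print(nm,st[k],c[k],np.nanmedian(P[l==k],0),plane(s,c[k],np.nanmedian(P[l==k][:,2])))
cv2.imwrite('pics/topcrop.png',cv2.resize(s['color'][165:335,265:445,::-1],None,fx=4,fy=3.5,interpolation=cv2.INTER_CUBIC))
E
```

```text
table z -0.00032854791963384206 -0.0003629398387739757
bed ((0.6226120591163635, -0.28400397300720215), (0.015753721818327904, 0.07900752872228622), 79.07147979736328) [[ 0.58233136 -0.28424868]
 [ 0.6599061  -0.29922727]
 [ 0.66289276 -0.28375927]
 [ 0.585318   -0.26878068]]
[ 290  238   49   79 2860]
mould 0.0701177937276664 ((0.47890836000442505, -0.2546458840370178), (0.15949425101280212, 0.0958206057548523), 2.108060598373413) [[ 0.39745283 -0.20970145]
 [ 0.40097755 -0.3054572 ]
 [ 0.5603639  -0.29959032]
 [ 0.55683917 -0.20383456]]
hi [364 243  15  14 170] [371.21176471 249.30588235] [ 0.53071666 -0.35928328  0.1990708 ] [[ 0.53022421 -0.35958241  0.1990708 ]]
bar [301 237  64  23 800] [326.97 248.79] [ 0.53169131 -0.27538089  0.16151636] [[ 0.53200616 -0.28001511  0.16151636]]
```

View pics/topcrop.png

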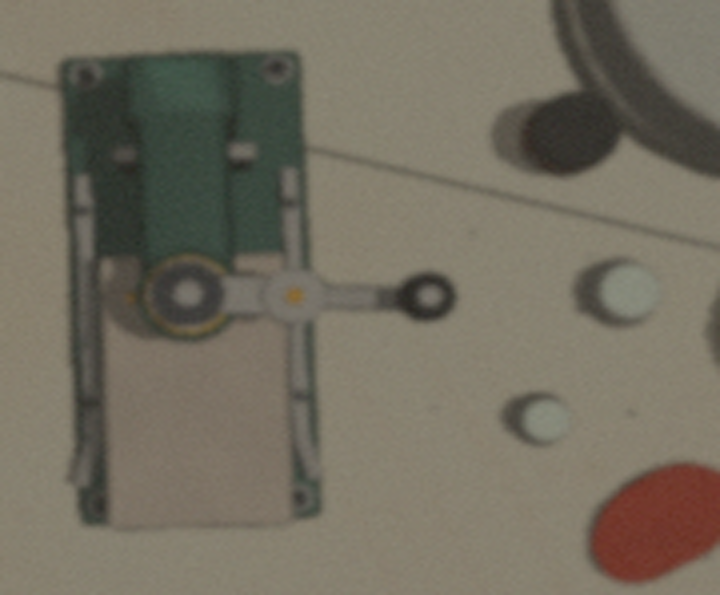

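The crop shows the bed outline cleanly; its front-left corner is at about crop (85,522) and its front-right at (320,515). The hub is at (188,293) and the grip at (428,297).

Run:
```python
import pickle; from h import *
s=pickle.load(open('top.pkl','rb')); P=cloud(s);Z=P[...,2]
c=[[280.5,182],[339.7,180],[286.2,314],[345,312.2]]
Q=plane(s,c,.014);print(Q, [np.linalg.norm(Q[i]-Q[j]) for i,j in [(0,1),(2,3),(0,2),(1,3)]])
# hub
u=(300,326);sub=P[238:262,300:326]
print('hub heights',np.nanpercentile(sub[...,2],[50,80,90,98]))
for z in (.15,.16,.165,.17,.175): print(z,plane(s,[[312,248.7]],z)[0])
# bed by depth
roi=np.zeros((480,640),bool); roi[170:330,270:352]=1
m=roi&(Z>.008)&(Z<.09)
v,uu=np.nonzero(m); B=P[m]; B=B[(B[:,0]>.37)&(B[:,0]<.7)&(B[:,1]>-.34)&(B[:,1]<-.16)]
b=cv2.minAreaRect(B[:,:2].astype(np.float32)); print(b,cv2.boxPoints(b))
for n,uv,z in [('plugA',[421,247],.034),('plugB',[400,284],.03),('jar',[405,202],.058)]: print(n,plane(s,[uv],z))
```

```text
[[ 0.68183408 -0.18041304  0.014     ]
 [ 0.68726366 -0.30907196  0.014     ]
 [ 0.39684753 -0.19574691  0.014     ]
 [ 0.40140265 -0.32185519  0.014     ]] [np.float64(0.1287734374822302), np.float64(0.12619051763305875), np.float64(0.28539877362288235), np.float64(0.28614669674797866)]
hub heights [0.15857858 0.16385219 0.1654812  0.1693607 ]
0.15 [ 0.53240288 -0.25176235  0.15      ]
0.16 [ 0.53203828 -0.25188858  0.16      ]
0.165 [ 0.53185598 -0.25195169  0.165     ]
0.17 [ 0.53167368 -0.2520148   0.17      ]
0.175 [ 0.53149138 -0.25207792  0.175     ]
((0.5425041913986206, -0.2444145381450653), (0.28942635655403137, 0.14375263452529907), 2.8832480907440186) [[ 0.39435875 -0.17990841]
 [ 0.40158963 -0.3234791 ]
 [ 0.6906496  -0.30892068]
 [ 0.68341875 -0.16534999]]
plugA [[ 0.54173282 -0.48249729  0.034     ]]
plugB [[ 0.46279791 -0.43797693  0.03      ]]
jar [[ 0.63486976 -0.44449599  0.058     ]]
```

```bash
python3 -m crank '[[0.42,[0.037,-0.0265,0],[0,0,0]],[0.42,[0.037,-0.0265,0],[0,0,0]],[0.42,[0.037,-0.0265,0],[0,0,0]],[0.42,[0.037,-0.0265,0],[0,0,0]],[0.42,[0.037,-0.0265,0],[0,0,0]],[0.42,[0.037,-0.0265,0],[0,0,0]]]'; python3 -m crank '[[0.42,[0,0,0],[0,0,7.5]],[0.42,[0,0,0],[0,0,7.5]],[0.42,[0,0,0],[0,0,7.6]],[0.42,[0,0,0],[0,0,0]],[0.42,[0,0,0],[0,0,0]]]'
```

```text
time: 0.7
tool_pos: [0.3676, -0.2574, 0.1783]
ee_rot: [-3.141, 0.0, 0.439]
wrist_force: [1.3, -0.4, 0.2]
width: 0.055
finger_force: 0.0
time: 1.2
tool_pos: [0.3671, -0.2591, 0.1784]
ee_rot: [-3.141, 0.001, 0.048]
wrist_force: [0.5, 0.5, -0.3]
width: 0.0544
finger_force: 0.0
```

```bash
python3 -m crank '[[0.42,[0,0,0.04],[0,0,0]],[0.42,[0,0,0.04],[0,0,0]],[0.42,[0,0,0.04],[0,0,0]],[0.42,[0,0,0.026],[0,0,0]],[0.42,[0,0,0],[0,0,0]],[0.42,[0,0,0],[0,0,0]]]'; python3 -m crank '[[0.42,[0.008,0,0],[0,0,0]],[0.42,[0.006,0,0],[0,0,0]],[0.42,[0.003,0,0],[0,0,0]],[0.42,[0.002,0,0],[0,0,0]],[0.42,[0.002,0,0],[0,0,0]],[0.42,[0.002,0,0],[0,0,0]]]';python3 -m crank '[[0.42,[0.002,0,0],[0,0,0]],[0.42,[0.002,0,0],[0,0,0]],[0.42,[0.002,0,0],[0,0,0]]]'
```

```text
time: 1.8
tool_pos: [0.3674, -0.2595, 0.0331]
ee_rot: [-3.141, 0.0, 0.046]
wrist_force: [0.4, 0.1, 0.4]
width: 0.0548
finger_force: 0.0
time: 2.4
tool_pos: [0.389, -0.2588, 0.0331]
ee_rot: [3.14, 0.003, 0.045]
wrist_force: [-4.5, -1.2, 3.5]
width: 0.0548
finger_force: 2.4
time: 2.7
tool_pos: [0.3946, -0.2584, 0.0331]
ee_rot: [3.141, 0.004, 0.045]
wrist_force: [-5.0, -0.8, 4.7]
width: 0.0544
finger_force: 2.8
```

```bash
python3 -m crank '[[0.42,[0.003,0,0],[0,0,0]],[0.42,[0.003,0,0],[0,0,0]],[0.42,[0.003,0,0],[0,0,0]],[0.42,[0.003,0,0],[0,0,0]],[0.42,[0.003,0,0],[0,0,0]],[0.42,[0.003,0,0],[0,0,0]]]';python3 -m crank '[[0.42,[0.003,0,0],[0,0,0]],[0.42,[0.003,0,0],[0,0,0]],[0.42,[0.003,0,0],[0,0,0]],[0.42,[0.003,0,0],[0,0,0]],[0.42,[0.003,0,0],[0,0,0]]]'
```

```text
time: 3.3
tool_pos: [0.4126, -0.2575, 0.0331]
ee_rot: [3.141, 0.004, 0.045]
wrist_force: [-5.5, -0.4, 5.0]
width: 0.0547
finger_force: 2.9
time: 3.8
tool_pos: [0.4275, -0.2568, 0.0331]
ee_rot: [3.141, 0.004, 0.045]
wrist_force: [-6.0, -0.1, 3.7]
width: 0.0545
finger_force: 2.9
```

```bash
python3 -m crank '[[0.42,[0.002,0,0],[0,0,0]],[0.42,[0.002,0,0],[0,0,0]],[0.42,[0.002,0,0],[0,0,0]],[0.42,[0.002,0,0],[0,0,0]],[0.42,[0.002,0,0],[0,0,0]]]';python3 -m crank '[[0.42,[0.001,0,0],[0,0,0]],[0.42,[0.001,0,0],[0,0,0]]]'
```

```text
time: 4.3
tool_pos: [0.4374, -0.2563, 0.0331]
ee_rot: [3.141, 0.004, 0.045]
wrist_force: [-5.5, -0.4, 4.8]
width: 0.054
finger_force: 2.9
time: 4.5
tool_pos: [0.4394, -0.2562, 0.0331]
ee_rot: [3.141, 0.004, 0.045]
wrist_force: [-6.0, -0.7, 4.9]
width: 0.0544
finger_force: 2.9
```

```bash
python3 -m crank '[[0.42,[0.001,0,0],[0,0,0]],[0.42,[0.001,0,0],[0,0,0]]]';python3 -m crank '[[0.42,[0.001,0,0],[0,0,0]]]';python3 -m crank '[[0.42,[0.001,0,0],[0,0,0]]]'
```

```text
time: 4.7
tool_pos: [0.4414, -0.2561, 0.0331]
ee_rot: [3.141, 0.004, 0.045]
wrist_force: [-6.5, 0.1, 4.1]
width: 0.0545
finger_force: 2.9
time: 4.8
tool_pos: [0.4417, -0.2561, 0.0331]
ee_rot: [3.141, 0.006, 0.045]
wrist_force: [-8.8, -0.1, 6.2]
width: 0.0547
finger_force: 4.5
time: 4.9
tool_pos: [0.4417, -0.2561, 0.0331]
ee_rot: [3.142, 0.008, 0.045]
wrist_force: [-10.6, -0.9, 8.2]
width: 0.0542
finger_force: 5.7
```

```bash
python3 -m crank '[[0.42,[0.001,0,0],[0,0,0]],[0.42,[0.001,0,0],[0,0,0]],[0.42,[0,0,0],[0,0,0]],[0.42,[0,0,0],[0,0,0]]]'; python3 -m crank '[[0.42,[-0.003,0,0],[0,0,0]],[0.42,[-0.004,0,0],[0,0,0]],[0.42,[-0.01,0,0],[0,0,0]],[0.42,[-0.02,0,0],[0,0,0]],[0.42,[-0.03,0,0],[0,0,0]],[0.42,[-0.03,0,0],[0,0,0]]]'; python3 -m crank '[[0.42,[0,0,-0.04],[0,0,0]],[0.42,[0,0,-0.045],[0,0,0]],[0.42,[0,0,-0.045],[0,0,0]],[0.42,[0,0,-0.045],[0,0,0]],[0.42,[0,0,-0.02],[0,0,0]],[0.42,[0,0,0],[0,0,0]]]'
cat > look.py <<'E'
import sys,pickle; from h import *; from bench import vision
s=vision.snapshot('top'); P=cloud(s); Z=P[...,2]
roi=np.zeros((480,640),bool); roi[165:330,265:352]=1
m=roi&(abs(Z-.070)<.012)
n,l,st,c=cv2.connectedComponentsWithStats(m.astype(np.uint8)); k=1+st[1:,4].argmax()
v,u=np.nonzero(l==k);Q=plane(s,np.c_[u,v],.07);b=cv2.minAreaRect(Q[:,:2].astype(np.float32));print('mould',b,cv2.boxPoints(b))
roi[:,265:400]=0; roi[200:350,265:400]=1
m=(roi&(Z>.185)&(Z<.21)).astype(np.uint8); n,l,st,c=cv2.connectedComponentsWithStats(m)
for k in range(1,n):
    if st[k,4]>20: print('grip',st[k],plane(s,c[k],.2))
cv2.imwrite(sys.argv[1],cv2.resize(s['color'][165:335,265:445,::-1],None,fx=4,fy=3.5,interpolation=cv2.INTER_CUBIC))
E
python3 look.py pics/t1.png
```

```text
time: 5.3
tool_pos: [0.4416, -0.2561, 0.0331]
ee_rot: [-3.141, 0.012, 0.045]
wrist_force: [-14.4, -1.0, 9.9]
width: 0.0545
finger_force: 7.4
time: 5.9
tool_pos: [0.3494, -0.2598, 0.0325]
ee_rot: [-3.142, -0.0, 0.046]
wrist_force: [-0.2, -0.5, -0.0]
width: 0.0544
finger_force: 0.0
time: 6.5
tool_pos: [0.3517, -0.2613, 0.2317]
ee_rot: [3.136, -0.006, 0.046]
wrist_force: [0.4, -0.7, -0.1]
width: 0.0546
finger_force: 0.0
mould ((0.5326382517814636, -0.2516506612300873), (0.15950386226177216, 0.0956989973783493), 2.5490174293518066) [[ 0.45083717 -0.2073954 ]
 [ 0.4550933  -0.3029997 ]
 [ 0.61443937 -0.29590592]
 [ 0.61018324 -0.20030162]]
grip [365 243  14  14 163] [[ 0.53027006 -0.35999698  0.2       ]]
```

View pics/t1.png

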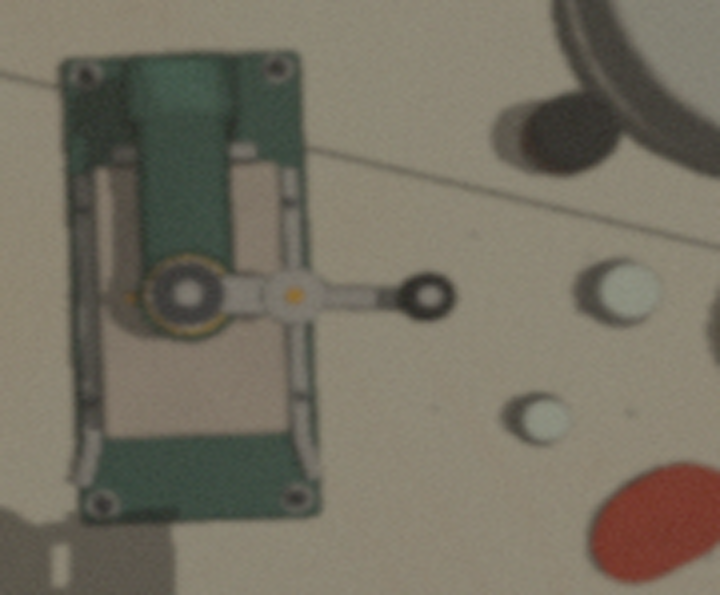

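The mould is home: its front edge is at crop row 437, its back end touches the stop at about row 160, and the measured centre is within 1 mm of the axis. The lever hasn't moved (grip at crop (428,297)).

```bash
python3 -m crank '[[0.36,[0,0,0],[0,0,-7.85]],[0.36,[0,0,0],[0,0,-7.85]],[0.36,[0,0,0],[0,0,-7.85]],[0.36,[0,0,0],[0,0,-7.85]],[0.36,[0,0,0],[0,0,-7.85]],[0.36,[0,0,0],[0,0,-7.85]],[0.36,[0,0,0],[0,0,-7.85]],[0.36,[0,0,0],[0,0,-7.85]]]'; python3 -m crank '[[0.36,[0,0,0],[0,0,-7.85]],[0.36,[0,0,0],[0,0,-7.85]],[0.36,[0,0,0],[0,0,-7.85]],[0.36,[-0.019,0.036,0],[0,0,0]],[0.36,[-0.019,0.036,0],[0,0,0]],[0.36,[-0.019,0.036,0],[0,0,0]],[0.36,[-0.019,0.036,0],[0,0,0]],[0.36,[-0.019,0.036,0],[0,0,0]]]';python3 -m crank '[[0.36,[0,0,0],[0,0,0]],[0.36,[0,0,0],[0,0,0]]]'
```

```text
time: 7.35
tool_pos: [0.3494, -0.2591, 0.2245]
ee_rot: [-3.137, -0.002, 1.147]
wrist_force: [0.1, 0.8, -1.1]
width: 0.0604
finger_force: 0.0
time: 8.15
tool_pos: [0.529, -0.3582, 0.224]
ee_rot: [-3.137, -0.003, 1.553]
wrist_force: [-0.2, 0.1, 0.3]
width: 0.0605
finger_force: 0.0
time: 8.35
tool_pos: [0.5278, -0.3577, 0.223]
ee_rot: [-3.135, -0.005, 1.553]
wrist_force: [0.5, 0.4, 0.5]
width: 0.06
finger_force: 0.0
```

```bash
python3 -m crank '[[0.36,[-0.003,0.002,0.02],[0,0,0]],[0.36,[0,0,0.02],[0,0,0]],[0.36,[0,0,0.015],[0,0,0]],[0.36,[0,0,0.002],[0,0,0]],[0.36,[0,0,0],[0,0,0]]]'; python3 -m crank '[[1,[0,0,0],[0,0,0]],[1,[0,0,0],[0,0,0]],[1,[0,0,0],[0,0,0]],[1,[0,0,0],[0,0,0]],[1,[0,0,0],[0,0,0]],[1,[0,0,0],[0,0,0]]]'
```

```text
time: 8.85
tool_pos: [0.5297, -0.3609, 0.1708]
ee_rot: [-3.141, -0.0, 1.552]
wrist_force: [-0.3, 0.1, 0.1]
width: 0.0601
finger_force: 0.0
time: 9.45
tool_pos: [0.5293, -0.3616, 0.1712]
ee_rot: [-3.139, 0.0, 1.552]
wrist_force: [-4.2, -0.5, 2.4]
width: 0.0226
finger_force: 30.0
```

Run:
```python
from bench import vision
import cv2,numpy as np
a=vision.snapshot('scene')['color'][130:330,220:460,::-1]; b=vision.snapshot('wrist')['color'][:,:,::-1]
cv2.imwrite('pics/g1.png',np.hstack([cv2.resize(a,(400,333)),cv2.resize(b,(400,333))]))
```

```text
(no output)
```

View pics/g1.png

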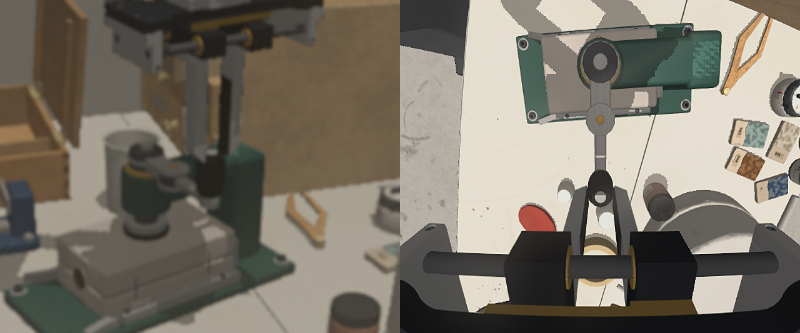

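The left half shows the fingers round the black grip at about (210,175). In the right half the grip top sits between the pads at about (600,197), with the lever bar running up to the hub at (600,60).

```bash
python3 -m crank '[[1,[0.0001,-0.0055,0],[0,0,2.865]],[1,[0.0001,-0.0055,0],[0,0,2.865]]]'; python3 -m crank '[[1,[0.0001,-0.0055,0],[0,0,2.865]],[1,[0.0001,-0.0055,0],[0,0,2.865]]]'; python3 -m crank '[[1,[0.0001,-0.0055,0],[0,0,2.865]],[1,[0.0001,-0.0055,0],[0,0,2.865]]]'
```

```text
time: 9.75
tool_pos: [0.5236, -0.3612, 0.1714]
ee_rot: [3.132, 0.001, 1.452]
wrist_force: [4.2, -0.8, 3.3]
width: 0.0214
finger_force: 2.7
time: 9.95
tool_pos: [0.5113, -0.3595, 0.1726]
ee_rot: [3.134, 0.001, 1.351]
wrist_force: [1.6, -0.1, 4.4]
width: 0.0005
finger_force: 1.6
time: 10.15
tool_pos: [0.4992, -0.3561, 0.1709]
ee_rot: [3.139, -0.0, 1.251]
wrist_force: [0.7, -0.1, 0.2]
width: 0.0004
finger_force: 0.0
```

```bash
python3 -m crank '[[1,[0,0,-0.03],[0,0,0]],[1,[0,0,-0.03],[0,0,0]],[0.36,[-0.04,0,0],[0,0,0]],[0.36,[-0.04,0,0],[0,0,0]],[0.36,[-0.04,0,0],[0,0,0]],[0.36,[0,0,0],[0,0,0]],[0.36,[0,0,0],[0,0,0]]]'; python3 look.py pics/t2.png
```

```text
time: 10.85
tool_pos: [0.4608, -0.4706, 0.2299]
ee_rot: [3.141, -0.001, 1.251]
wrist_force: [1.2, 1.0, 0.5]
width: 0.0368
finger_force: 0.0
mould ((0.5326382517814636, -0.2516506612300873), (0.15950386226177216, 0.0956989973783493), 2.5490174293518066) [[ 0.45083717 -0.2073954 ]
 [ 0.4550933  -0.3029997 ]
 [ 0.61443937 -0.29590592]
 [ 0.61018324 -0.20030162]]
grip [365 245  14  15 161] [[ 0.5258678  -0.35994825  0.2       ]]
```

View pics/t2.png

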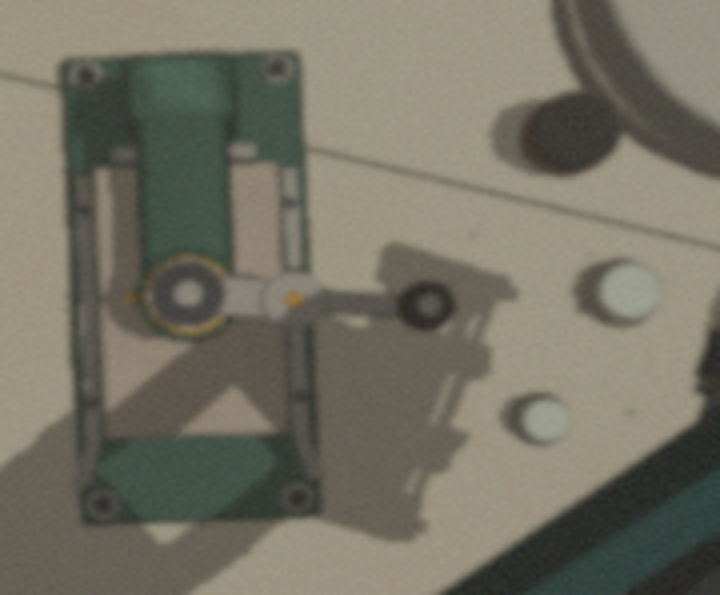

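The grip now shows at crop (428,305), so the lever moved only about 0.04 rad. Width 22.6 mm together with the upward force means I held the rounded top of the knob and it slipped out. I'll re-grasp about 10 mm lower.

```bash
python3 -m crank '[[0.36,[0,0,0],[0,0,-7.55]],[0.36,[0,0,0],[0,0,-7.55]],[0.36,[0.0378,0.0196,0],[0,0,0]],[0.36,[0.0378,0.0196,0],[0,0,0]],[0.36,[0.0378,0.0196,0],[0,0,0]],[0.36,[0,0,0],[0,0,0]],[0.36,[0,0,0],[0,0,0]],[0.36,[0,0,0],[0,0,0]]]'
python3 - <<'E'
from bench import vision
import cv2
s=vision.snapshot('wrist'); cv2.imwrite('pics/w2.png',s['color'][:,:,::-1])
from h import *
print(-s['R'].T@s['t'], cv2.projectPoints(np.array([[.5259,-.3605,.2],[.5259,-.3605,.16]]),cv2.Rodrigues(s['R'])[0],s['t'],K(s),np.float64(s['dist']))[0])
E
```

```text
time: 11.7
tool_pos: [0.5254, -0.36, 0.231]
ee_rot: [3.141, 0.001, 1.516]
wrist_force: [-0.9, -0.5, 0.2]
width: 0.0602
finger_force: 0.0
[ 0.53024324 -0.27578145  0.43577871] [[[320.94607945 250.03463242]]

 [[320.90405062 234.49338286]]]
```

View pics/w2.png

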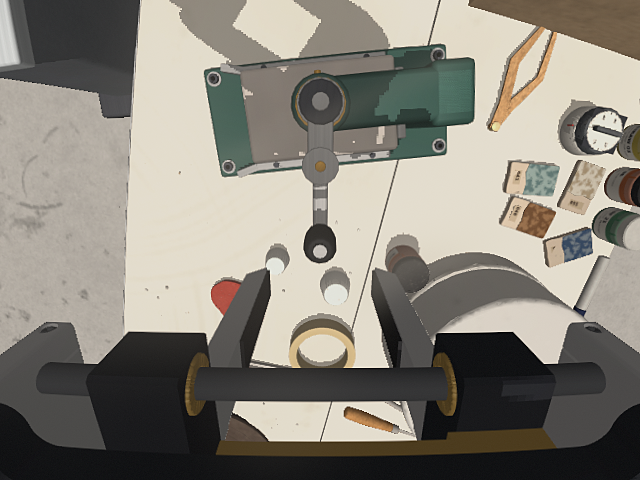

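The knob's cap is at about (319,251), matching the projected (321,250). The knob narrows at the top and lies midway between the fingertips at (270,270) and (378,270).

```bash
python3 -m crank '[[0.36,[-0.0005,0.0005,0.025],[0,0,0]],[0.36,[0,0,0.025],[0,0,0]],[0.36,[0,0,0.01],[0,0,0]],[0.36,[0,0,0.006],[0,0,0]],[0.36,[0,0,0],[0,0,0]],[0.36,[0,0,0],[0,0,0]]]'
```

```text
time: 12.35
tool_pos: [0.5262, -0.3613, 0.1661]
ee_rot: [3.14, 0.001, 1.515]
wrist_force: [0.2, -0.1, 0.1]
width: 0.0606
finger_force: 0.0
```

```bash
python3 -m crank '[[0.36,[0,0,0.003],[0,0,0]],[0.36,[0,0,0.002],[0,0,0]],[0.36,[0,0,0],[0,0,0]]]'; python3 -m crank '[[1,[0,0,0],[0,0,0]],[1,[0,0,0],[0,0,0]],[1,[0,0,0],[0,0,0]],[1,[0,0,0],[0,0,0]],[1,[0,0,0],[0,0,0]],[1,[0,0,0],[0,0,0]]]'
```

```text
time: 12.65
tool_pos: [0.526, -0.3605, 0.1598]
ee_rot: [3.141, 0.0, 1.516]
wrist_force: [-0.4, 1.0, 0.0]
width: 0.0601
finger_force: 0.0
time: 13.25
tool_pos: [0.5248, -0.3606, 0.1599]
ee_rot: [-3.139, -0.0, 1.515]
wrist_force: [-3.4, 1.3, 1.3]
width: 0.0252
finger_force: 30.0
```

```bash
python3 -m crank '[[1,[0.0001,-0.0055,0],[0,0,2.865]],[1,[0.0001,-0.0055,0],[0,0,2.865]]]'; python3 -m crank '[[1,[0.0001,-0.0055,0],[0,0,2.865]]]'
```

```text
time: 13.45
tool_pos: [0.5183, -0.3599, 0.16]
ee_rot: [3.134, 0.0, 1.415]
wrist_force: [6.7, -1.8, -1.6]
width: 0.0254
finger_force: 30.0
time: 13.55
tool_pos: [0.5128, -0.3591, 0.16]
ee_rot: [3.134, 0.0, 1.365]
wrist_force: [7.0, -2.2, -2.2]
width: 0.0251
finger_force: 30.0
```

```bash
python3 -m crank '[[1,[0.0001,-0.0055,0],[0,0,2.865]],[1,[0.0001,-0.0055,0],[0,0,2.865]]]'; python3 -m crank '[[1,[0.0001,-0.0055,0],[0,0,2.865]]]';python3 -m crank '[[1,[0.0001,-0.0055,0],[0,0,2.865]]]';python3 -m crank '[[1,[0.0001,-0.0055,0],[0,0,2.865]]]'
cat > f.py <<'E'
import numpy as np; from bench import robot
o=robot.get_obs(); p=o['tool_pos'];f=o['wrist_force'];r=p[:2]-[.532,-.252]; a=np.arctan2(r[1],r[0]);a-=2*np.pi*(a>0)
R=np.hypot(*r);print('ang',round(-1.587-a,3),'r',round(R,4),'Ft',round((-f[0]*r[1]+f[1]*r[0])/R,2),'Fr',round(f[:2]@r/R,2),'yaw',o['ee_rot'][2])
E
python3 f.py
```

```text
time: 13.75
tool_pos: [0.502, -0.3567, 0.16]
ee_rot: [3.134, 0.0, 1.265]
wrist_force: [6.3, -1.9, -2.5]
width: 0.025
finger_force: 30.0
time: 13.85
tool_pos: [0.4967, -0.3551, 0.16]
ee_rot: [3.134, 0.0, 1.215]
wrist_force: [5.9, -2.2, -2.1]
width: 0.0249
finger_force: 30.0
time: 13.95
tool_pos: [0.4916, -0.3532, 0.16]
ee_rot: [3.134, 0.0, 1.165]
wrist_force: [5.1, -3.1, -2.2]
width: 0.0251
finger_force: 30.0
time: 14.05
tool_pos: [0.4864, -0.3511, 0.1599]
ee_rot: [3.134, -0.0, 1.115]
wrist_force: [5.5, -3.2, -2.0]
width: 0.0247
finger_force: 30.0
ang 0.415 r 0.1091 Ft 6.35 Fr 0.59 yaw 1.1145259373351901
```

```bash
for i in 1; do python3 -m crank '[[1,[0.0001,-0.0055,0],[0,0,2.865]]]' >/dev/null; python3 f.py; python3 -m crank '[[1,[0.0001,-0.0055,0],[0,0,2.865]]]'>/dev/null; python3 f.py; python3 -m crank '[[1,[0.0001,-0.0055,0],[0,0,2.865]]]'>/dev/null; python3 f.py;python3 -m crank '[[1,[0.0001,-0.0055,0],[0,0,2.865]]]'; python3 f.py; done
```

```text
ang 0.465 r 0.1091 Ft 6.47 Fr 1.11 yaw 1.0644100098441163
ang 0.516 r 0.1092 Ft 7.1 Fr -0.21 yaw 1.014291358731424
ang 0.566 r 0.1093 Ft 6.17 Fr 0.48 yaw 0.9641927940020583
time: 14.45
tool_pos: [0.4676, -0.3404, 0.16]
ee_rot: [3.133, -0.001, 0.914]
wrist_force: [6.1, -4.4, -3.4]
width: 0.0254
finger_force: 30.0
ang 0.613 r 0.1093 Ft 7.56 Fr -0.05 yaw 0.9140881969002428
```

```bash
python3 -m crank '[[1,[0.0001,-0.0055,0],[0,0,2.865]]]' >/dev/null; python3 f.py; python3 -m crank '[[1,[0.0001,-0.0055,0],[0,0,2.865]]]'>/dev/null; python3 f.py
```

```text
ang 0.659 r 0.1093 Ft 9.14 Fr -0.22 yaw 0.8639721715122837
ang 0.705 r 0.1094 Ft 10.44 Fr -0.24 yaw 0.8137764819954951
```

```bash
python3 -m crank '[[1,[0.0001,-0.0055,0],[0,0,2.865]]]'; python3 f.py
```

```text
time: 14.75
tool_pos: [0.4559, -0.3306, 0.16]
ee_rot: [3.131, -0.001, 0.764]
wrist_force: [6.0, -6.4, -3.6]
width: 0.025
finger_force: 30.0
ang 0.753 r 0.1095 Ft 8.79 Fr 0.44 yaw 0.7636390035376266
```

```bash
python3 -m crank '[[1,[0,-0.0028,0],[0,0,1.43]]]' >/dev/null; python3 f.py
```

```text
ang 0.783 r 0.1095 Ft 9.1 Fr 0.16 yaw 0.739301309373424
```

```bash
python3 -m crank '[[1,[0,-0.0028,0],[0,0,1.43]]]' >/dev/null; python3 f.py
```

```text
ang 0.811 r 0.1093 Ft 7.59 Fr -0.04 yaw 0.7148076648830608
```

```bash
python3 -m crank '[[1,[0,0,0],[0,0,0]]]' >/dev/null; python3 f.py
```

```text
ang 0.814 r 0.1093 Ft 7.68 Fr -0.12 yaw 0.715582875308179
```

```bash
python3 -m crank '[[1,[0,-0.0028,0],[0,0,1.43]]]' >/dev/null; python3 f.py
```

```text
ang 0.838 r 0.1092 Ft 6.72 Fr -0.91 yaw 0.6902936356630212
```

```bash
python3 -m crank '[[1,[0,-0.0028,0],[0,0,1.43]]]' >/dev/null; python3 f.py
python3 - <<'E'
from bench import vision
import cv2,numpy as np
a=vision.snapshot('top')['color'][200:320,270:400,::-1]; b=vision.snapshot('wrist')['color'][:,:,::-1]
cv2.imwrite('pics/g3.png',np.hstack([cv2.resize(a,(400,369)),cv2.resize(b,(400,369))]))
E
```

```text
ang 0.869 r 0.109 Ft 6.27 Fr -2.06 yaw 0.6650734120949415
```

View pics/g3.png

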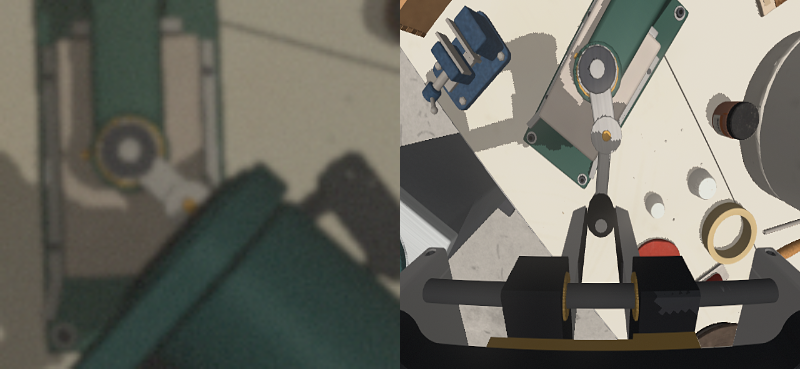

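The wrist view shows the lever clearly bent at the knuckle: hub (597,70), knuckle (606,135), grip (600,225). The force peaked at 10.4 N and has fallen to 6.3 N, so I stop and release.

```bash
python3 -m crank '[[0,[0,0,0],[0,0,0]],[0,[0,0,0],[0,0,0]],[0,[0,0,0],[0,0,0]],[0,[0,0,0],[0,0,0]],[0,[0,0,0],[0,0,0]],[0,[0,0,0],[0,0,0]],[0,[0,0,0],[0,0,0]]]'; python3 -m crank '[[0,[0,0,-0.02],[0,0,0]],[0,[0,0,-0.04],[0,0,0]],[0,[0,0,-0.04],[0,0,0]],[0,[-0.04,0,0],[0,0,0]],[0,[-0.04,0,0],[0,0,0]],[0,[-0.04,0,0],[0,0,0]],[0,[-0.03,0,0],[0,0,0]],[0,[0,0,0],[0,0,0]]]'; python3 look.py pics/t4.png
```

```text
time: 16.05
tool_pos: [0.445, -0.3189, 0.1599]
ee_rot: [-3.141, -0.0, 0.666]
wrist_force: [-0.1, 0.3, 0.3]
width: 0.0776
finger_force: 0.0
time: 16.85
tool_pos: [0.3245, -0.4135, 0.2598]
ee_rot: [3.142, 0.001, 0.661]
wrist_force: [0.2, 0.1, 0.8]
width: 0.0941
finger_force: 0.0
mould ((0.5326382517814636, -0.2516506612300873), (0.15950386226177216, 0.0956989973783493), 2.5490174293518066) [[ 0.45083717 -0.2073954 ]
 [ 0.4550933  -0.3029997 ]
 [ 0.61443937 -0.29590592]
 [ 0.61018324 -0.20030162]]
grip [349 282  15  14 164] [[ 0.45947041 -0.33203468  0.2       ]]
```

View pics/t4.png

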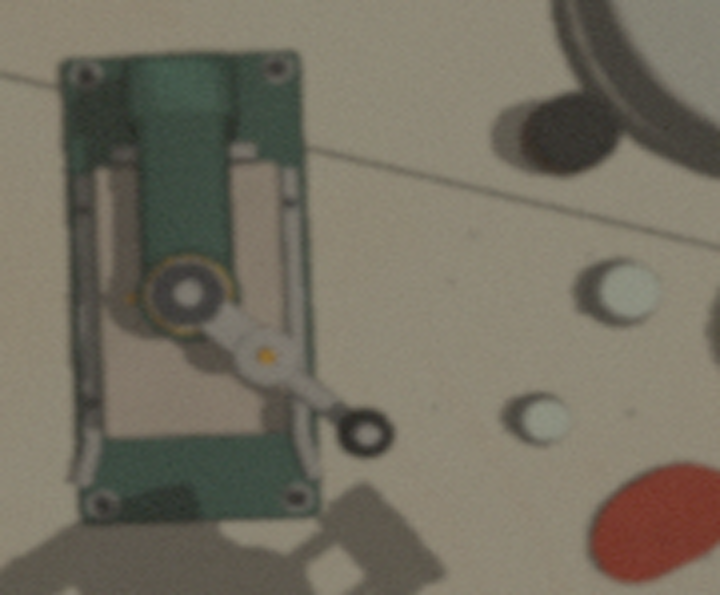

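The lever has sprung straight, with its grip at crop (365,432). It stands 0.72 rad past its start, which is where the force peaked. The mould is still home (front edge at row 437) and the plugs and jar are where they were.

```bash
python3 -c "
from bench import robot
print(robot.close_job())"
```

```text
the job is handed in; nothing more can be done
None
```

I pushed the mould home against the back stop and turned the lever until it broke over at the knuckle; it was then let go and sprang straight. My first grasp slipped off the grip, so I took it again lower. The last picture shows the mould still home and the plugs and jar unmoved, and I handed the job in at about 17 s.

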